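# Clamp a culture dish gently in the sprung dish holder

## Robot

A 6-joint arm with a two-finger parallel gripper is mounted at the origin on a cart in front of the work surface, level with it; the furniture and walls round the work are solid. World frame = base frame: x ahead of the robot, y to its left, z up, the work surface at z = 0. Lengths are in m, angles in rad, forces in N, time in s.
With the tool pointing down it reaches from about 0.4 to 0.925 m from the base axis. Payload 12.5 kg.
Tool frame: the origin (TCP) lies between the finger pads; the fingertips stand tip_reach ahead of it and the grasp point (between the pads) lies 5 mm behind it (tip_reach is the distance from the TCP to the fingertips, in m); z points along the fingers, y is the line along which they close (so a half turn about z gives the same grasp; the last joint's range is limited). The gripper opens to 95 mm and grips with 3 to 60 N. Pads are 20 mm wide; open, the fingers measure 119 mm over their backs; the gripper's body (75 mm by 180 mm) begins 59 mm behind the grasp point.
Start: joints at [-1.239, 0.491, 1.559, -0, 1.092, -0.106], TCP at [0.265, -0.566, 0.229] pointing down, gripper open.
Joint ranges: [-3.1, 3.1], [-0.84, 2.19], [0.05, 2.79], [-1.13, 4.28], [0.06, 2.93], [-2.69, 2.69]. Speed limits (rad/s): [2.22, 2.22, 2.79, 3.14, 3.14, 3.14].

## Interface

Orientations are given as a unit quaternion [w, x, y, z].
In Python, from cell import read_state, camera, sign_off, tip_reach gives the robot as it stands.
- The arm moves only by the shell command python3 -m crank 'ROWS' [FORCE]. ROWS is a JSON object of lists of equal length, an entry for each row: "twist": the turn, a rotation vector about the tool's x, y, z in units of 6 degrees (1.0 is 6 degrees), a list of three; "delta_pos": the shift along the tool's x, y, z in units of 50 mm (1.0 is 50 mm), a list of three; "fingers": the closure, from 0 (fully open) to 1 (shut). A call has 1 to 12 rows; each row is the pose to reach, as a shift and turn from the pose commanded when the call began, along the tool's axes at that moment; what a row does not reach only later rows make up. A row lasts 1/10 s, in which the tool goes at most 50 mm and 8.59 degrees, less where a joint would pass 70% of its speed; a pose out of reach is approached as far as the arm can. A call with a gripper value outside its range is refused whole. The fingers move at their own pace and stop on an object; FORCE is the grip in N (left out, the last holds). Time passes only in rows, so rows that repeat a pose let the fingers close. It gives the time, the measured TCP pose, the force, the opening and the grip force at its end, in the units of the state.
- read_state(): the state, without advancing time (a new reading comes with each control period).
- camera(name): name is "side" or "top" or "wrist"; returns a dict with "image" (420x560x3 uint8, red, green, blue), "camera_matrix" (3x3 intrinsics, pixels), "R" (3x3) and "t" (3): a world point X has camera coordinates R X + t. Camera axes: x right, y down, z forward; pixel columns grow to the right and rows downward; lengths in m; the calibration is good to about 2 mm. A picture is of the moment at which its call begins. There is no depth.
- sign_off(): hands the job in; it is judged then, once.
The state is a dict: "clock": time; "joint_positions": joint angles; "joint_velocities": joint speeds; "joint_torque": joint torques, N m; "tcp_pos": TCP position; "eef_rot": TCP orientation; "contact_force": force on the tool from outside, world axes, zero at the start; "moment": the same for the moment, N m; "opening": opening from 0.0 (shut) to 1.0 (fully open); "gripper_force": force on a finger pad.
Only numpy, scipy, OpenCV 4.12 (cv2) and the standard library are available. Lean on these libraries where they do the work, as an engineer would, in place of code of your own. Each camera call takes 0.05 s, during which the arm holds its last target. There are 200 camera calls.

## Task

Slide the single closed petri dish along the worktop, without lifting it, into the open corner of the aluminium dish holder until it rests against the side fence. Then pull the holder's carriage toward the dish by its black grip until the sprung pad holds the dish against the near fence with the tip of the gauge tongue between the two lines, never driving it well past the second line. The dish is thin: handle it gently, let go when it is clamped, and leave the membrane box and the tape roll undisturbed.

Things in the scene. Friction and masses are not known exactly. Their poses are not given: they have to be found in the camera images.
- dish: closed white petri dish, 91 mm diameter, 15 mm tall, about 60 g, lying alone and flat on the worktop (not one of the two stacked dishes at the back). Origin: centre of its underside, z up. It may be pressed or pushed with at most 8 N
- holder: low aluminium dish holder fixed to the worktop. Origin at worktop level at the centre of a fully seated dish; x points from the near fence to the carriage (away from the robot, give or take 0.2 rad), y to the left. Fences are 12 mm high and thick: near fence inner face at x = -46 mm, y -58 to +42; side fence inner face at y = -46 mm, x -58 to +212. The +y side is open: the dish slides in toward -y
- seat (a point): centre of the seat, at worktop level (the holder's origin). The seat has no floor: the dish slides on the bare worktop. Beyond y = +42 mm the near fence flares outward to -x as a mouth, ending at y = +69 mm. A 4 mm plate with guide rails 16 mm high (outer faces at y = +-39 mm) carries the carriage from x = +60 mm to +212 mm
- carriage (a joint): grey carriage (60 mm long, 54 mm wide, top 25 mm above the worktop) sliding along the holder's x axis: 0 m fully back, growing as it is pulled toward the seat (-x of the holder), up to 0.068. It is stiff (about 9 N) and stays where it is left. The sprung pad just touches a fully seated dish at 0.045
- grip (a point): middle of the carriage's black pull grip, an upright block 18 mm along the slide, 40 mm across it, from 25 to 58 mm above the worktop; this point is 47 mm above the worktop, at x = 169 mm minus the carriage value in the holder's frame
- gauge (a joint): how far the sprung pad is pushed back into the carriage: 0 m free, 0.020 at its hard stop; spring 250 N/m, so 0.012 means a 3 N squeeze. The dark steel tongue on the pad lies over the white scale on the carriage's top; its tip is over the first black line at 0.008 and over the second, nearer the grip, at 0.016
- pad_face (a point): centre of the sprung pad's black rubber front face (56 mm wide, 10 mm high, centre 11.5 mm above the worktop)
- membrane_box: bystander: loose flat pale box, 68x68x22 mm, origin centre of underside
- tape_roll: bystander: loose roll of tape lying flat, 73 mm diameter, 19 mm high, origin centre of underside, right of the holder's side fence

How it is judged:
On the way, in this order (a step that is already met when the one before it is completed fails the run):
1. the dish lies in the holder's corner, against the side fence, with the pad still free (y of dish in the frame of holder between -0.004 and 0.006 m and x of dish in the frame of holder between -0.004 and 0.04 m and value of joint gauge below 0.004 m), for 0.2 s.
2. the pad squeezes the dish with the gauge between its two lines (value of joint gauge between 0.007 and 0.017 m and x of dish in the frame of holder below 0.004 m), for 0.2 s.
At the end, for the whole second after the job is handed in: the dish lies flat and still in the holder's corner, within 6 mm of the side fence and 4 mm of the near fence, clamped by the pad with the gauge between its lines (7 to 17 mm) (all of step 2 and y of dish in the frame of holder between -0.004 and 0.006 m and x of dish in the frame of holder above -0.004 m and angle between dish's own z axis and vertical below 0.08 rad and height (world z) of dish below 0.004 m and linear speed of dish below 0.01 m/s); the robot touches nothing.
It fails at once if the dish is pressed or pushed by the robot with more than 8 N (contact force between any of the fingers, the arm and dish above 8 N).
It fails at once if the gauge is driven well past its second line (19 mm, almost 5 N) (value of joint gauge above 0.019 m).
It fails at once if the dish is lifted off the worktop or tipped (height (world z) of dish above 0.012 m or angle between dish's own z axis and vertical above 0.25 rad).
It fails at once if the membrane box or the tape roll is moved more than 20 mm (distance of any of membrane_box, tape_roll from where it was at the start of the episode above 0.02 m).
It also fails if it takes over 72 s, if anything falls off the work surface, if the arm or the gripper's body presses on something with over 40 N, if the wrist force passes 120 N, or if a joint passes its speed limit or range.

## Working session

There is one attempt and no reset: what is moved stays moved. The work goes in short steps, Python scripts to look and compute and a shell command to move; the robot and the scene stay as the last step left them, time stands still between calls to the robot, and variables do not carry over. Pictures are saved under pics/ and viewed, at most 10 in all, crops included, and the job is handed in when it is done.

```bash
mkdir -p pics; ls; python3 - <<'E'
from cell import *
import cv2
s=read_state();print(s, tip_reach)
for n in("top","side"):
    c=camera(n);cv2.imwrite(f"pics/{n}0.png",c["image"][:,:,::-1]);print(n,c["camera_matrix"],c["R"],c["t"])
E
```

```text
pics
{'clock': 0.0, 'joint_positions': array([-1.23861938e+00,  4.91574673e-01,  1.55945888e+00, -5.02360185e-05,
        1.09167254e+00, -1.05598161e-01]), 'joint_velocities': array([-0.00118128,  0.00135287, -0.00083123, -0.00064281, -0.00011092,
       -0.00053925]), 'joint_torque': array([-6.50608454e-04, -6.12646222e+01, -2.58192211e+01,  6.92373002e-02,
        4.81883681e-02, -8.91082459e-05]), 'tcp_pos': array([ 0.26489019, -0.5658399 ,  0.2280491 ]), 'eef_rot': array([-5.50631752e-04,  9.76136946e-01,  2.17155135e-01, -8.50760057e-05]), 'contact_force': array([0.2274165 , 0.18448269, 0.21691686]), 'moment': array([-0.02049193, -0.01691371, -0.01964312]), 'gripper_force': 0.0, 'opening': 1.0012340482352857} 0.014
top [[537.53989261   0.         279.69211038]
 [  0.         537.53989261 209.7387265 ]
 [  0.           0.           1.        ]] [[ 0.00888771 -0.99995376  0.00367297]
 [-0.99716509 -0.00913726 -0.074688  ]
 [ 0.07471811 -0.00299875 -0.99720019]] [-0.03658969  0.55726925  1.28303314]
side [[493.14563427   0.         279.38656058]
 [  0.         493.14563427 203.17528892]
 [  0.           0.           1.        ]] [[-0.8945703  -0.44682874  0.00938365]
 [-0.31248782  0.61032752 -0.72790911]
 [ 0.31952361 -0.65409815 -0.68560941]] [0.47505483 0.2272797  0.87183149]
```

View pics/top0.png

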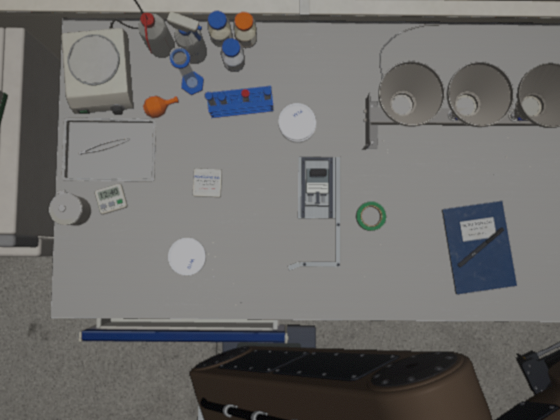

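View pics/side0.png

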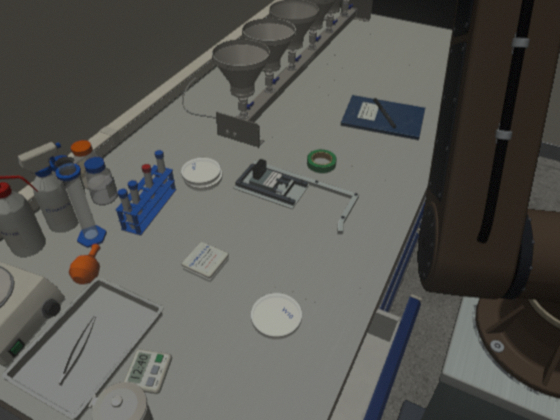

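The top view shows the lone dish at (186,257), the holder corner near (338,264), the carriage grip near (317,172), the membrane box at (207,183), the tape at (371,216) and the stacked dishes at (297,122). The side view agrees: dish at (276,315), holder corner near (355,195). Next I'll measure these and enlarge the holder.

```bash
cat > h.py <<'E'
import numpy as np,cv2
from cell import *
def ray(c,px,z):
    K,R,t=c["camera_matrix"],c["R"],c["t"]
    d=R.T@np.linalg.solve(K,np.array([px[0],px[1],1.])); o=-R.T@t
    return o+d*(z-o[2])/d[2]
def proj(c,X):
    p=c["camera_matrix"]@(c["R"]@np.array(X)+c["t"]); return p[:2]/p[2]
E
python3 - <<'E'
from h import *
c=camera("top");im=c["image"];g=cv2.cvtColor(im,cv2.COLOR_RGB2GRAY)
print("table",g[240,240],"dish",g[250,180],"fence",g[230,338],g[264,320])
for n,(x0,y0,x1,y1) in dict(dish=(150,220,225,295),).items():
    for th in (150,165,180,200):
        m=(g[y0:y1,x0:x1]>th).astype(np.uint8)
        cs,_=cv2.findContours(m,cv2.RETR_EXTERNAL,cv2.CHAIN_APPROX_NONE)
        k=max(cs,key=cv2.contourArea);(u,v),r=cv2.minEnclosingCircle(k)
        (eu,ev),ax,_=cv2.fitEllipse(k)
        print(n,th,u+x0,v+y0,r,eu+x0,ev+y0,ax,ray(c,(eu+x0,ev+y0),.015), np.linalg.norm(ray(c,(eu+x0+ax[0]/2,ev+y0),.015)-ray(c,(eu+x0,ev+y0),.015)))
cv2.imwrite("pics/hold.png",cv2.resize(im[145:280,270:400,::-1],None,fx=4.4,fy=4.4,interpolation=cv2.INTER_CUBIC))
s=camera("side");
cv2.imwrite("pics/holds.png",cv2.resize(s["image"][140:240,220:370,::-1],None,fx=5,fy=5,interpolation=cv2.INTER_CUBIC))
E
```

```text
table 135 dish 172 fence 146 143
dish 150 186.0795440673828 255.93181991577148 18.88400650024414 186.1519432067871 256.03570556640625 (36.374168395996094, 36.82285690307617) [0.44361529 0.19374839 0.015     ] 0.043983496085474874
dish 165 186.42856979370117 256.1428565979004 18.21088218688965 186.30527114868164 256.20510482788086 (34.794315338134766, 35.55509948730469) [0.44321024 0.19336871 0.015     ] 0.04207202032116705Traceback (most recent call last):
  File "<stdin>", line 8, in <module>
ValueError: max() iterable argument is empty
```

```bash
python3 - <<'E'
from h import *
c=camera("top");im=c["image"]
cv2.imwrite("pics/hold.png",cv2.resize(im[145:280,270:400,::-1],None,fx=4.4,fy=4.4,interpolation=cv2.INTER_CUBIC))
E
```

```text
(no output)
```

View pics/hold.png

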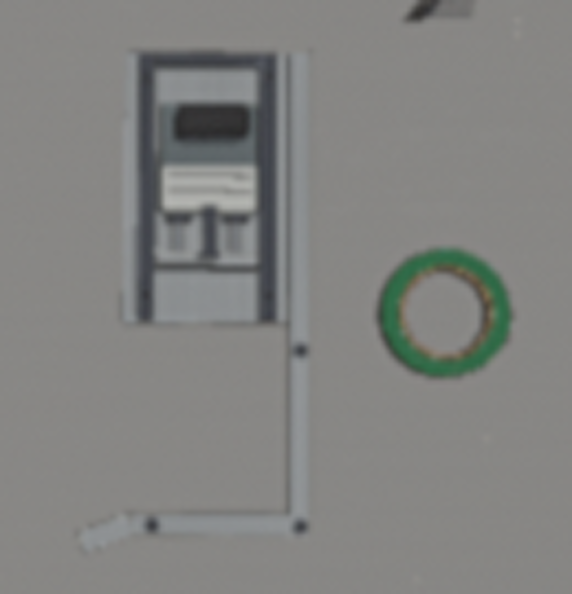

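The crop shows the side fence centreline at x≈299 (crop), the near fence at y≈524, the corner bolt at (300,526), the tongue tip at (209,207) and the black grip at (211,121). I'll fit the fence lines and the grip at sub-pixel level.

```bash
python3 - <<'E'
from h import *
c=camera("top");im=c["image"].astype(float)
hsv=cv2.cvtColor(c["image"],cv2.COLOR_RGB2HSV)
b=im[:,:,2]-im[:,:,0]   # bluish aluminium vs worktop
print("contrast",b[230,330:348].round(),b[256:272,320].round())
def cen(w,lo):
    w=np.clip(w-np.median(w)-3,0,None);return lo+(w*np.arange(len(w))).sum()/w.sum()
S=np.array([ray(c,(cen(b[v,330:348],330),v),.012)[:2] for v in range(228,256) if abs(v-224)>3])
N=np.array([ray(c,(u,cen(b[256:272,u],256)),.012)[:2] for u in range(308,332)])
def fit(P):
    vx,vy,x0,y0=cv2.fitLine(P.astype(np.float32),cv2.DIST_HUBER,0,.01,.01).ravel();return np.array([vx,vy]),np.array([x0,y0])
sd,sp=fit(S);nd,np_=fit(N);sd*=np.sign(sd[0]);nd*=np.sign(nd[1])
a1=np.arctan2(sd[1],sd[0]);a2=np.arctan2(-nd[0],nd[1]);print("angles",a1,a2)
k=np.linalg.solve(np.c_[sd,-nd],np_-sp);corner=sp+k[0]*sd;a=(a1*1+a2)/2
# long baseline: side fence upper end beside rail
for v in(165,180,200):print("long",v,ray(c,(cen(b[v,334:345],334),v),.012)[:2])
print("corner centreline",corner)
m=((c["image"].max(2)<50)).astype(np.uint8);m[:160]=0;m[182:]=0;m[:,:305]=0;m[:,330:]=0
M=cv2.moments(m,True);u,v=M["m10"]/M["m00"],M["m01"]/M["m00"];x,y,w,h=cv2.boundingRect(m)
print("grip px",u,v,x,y,w,h,ray(c,(u,v),.058))
for px in((300,526),(300,350),(151,525)):print("bolt",ray(c,(270+px[0]/4.4-.4,145+px[1]/4.4-.4),.012))
for a in(a1,a2,0):
    e=np.array([np.cos(a),np.sin(a)]);f=np.array([-e[1],e[0]]);o=corner+.052*(e+f);print(a,"origin",o,"grip0",o+.169*e)
E
```

```text
contrast [-4. -3. -4. -4. -5. -2.  4.  6.  5.  4. -1. -4. -3. -4. -4. -4. -3. -3.] [-3. -4. -3. -4. -3. -2.  4.  5.  4.  5.  0. -3. -4. -2. -4. -3.]
angles -0.00033572037 -0.003340916
long 165 [nan nan]
long 180 [nan nan]
long 200 [nan nan]
corner centreline [ 0.4278056  -0.17284508]
grip px 317.7105263157895 173.97368421052633 310 171 16 5 [ 0.64058334 -0.12075376  0.058     ]
bolt [ 0.42723676 -0.17362138  0.012     ]
bolt [ 0.52431503 -0.17354241  0.012     ]
bolt [ 0.42706307 -0.09148967  0.012     ]
-0.00033572037 origin [ 0.47982305 -0.12086254] grip0 [ 0.648823   -0.12091928]
-0.003340916 origin [ 0.47997904 -0.1210191 ] grip0 [ 0.6489781  -0.12158371]
0 origin [ 0.4798056  -0.12084508] grip0 [ 0.6488056  -0.12084508]<stdin>:7: RuntimeWarning: invalid value encountered in scalar divide
```

Holder origin is ≈ (0.480, −0.121) with yaw ≈ 0. The bolts, fence lines and grip all agree. The dish is at ≈ (0.443, 0.194). I'll turn the tool so the fingers spread along world x, then push the dish toward −y, cradled between the two fingers.

```bash
cat >> h.py <<'E'
from scipy.spatial.transform import Rotation as Ro
W=Ro.from_matrix(np.array([[0,1,0],[1,0,0],[0,0,-1]]).T) # tool x=+y world, y=+x world, z down
def go(p):
    s=read_state();q=s["eef_rot"];T=Ro.from_quat([q[1],q[2],q[3],q[0]])
    print("delta",(T.inv().apply(np.array(p)-s["tcp_pos"])/.05).round(3),"twist",np.degrees((T.inv()*W).as_rotvec()/6).round(2))
E
python3 -c "
from h import *
go((.52,-.12,.2))"
```

```text
delta [ 8.401 -5.915  0.57 ] twist [ -0.    -0.   -10.82]
```

```bash
python3 -m crank '{"twist":[[0,0,-1.4],[0,0,-2.8],[0,0,-4.2],[0,0,-5.6],[0,0,-7],[0,0,-8.4],[0,0,-9.8],[0,0,-10.82],[0,0,-10.82],[0,0,-10.82],[0,0,-10.82],[0,0,-10.82]],"delta_pos":[[0.7,-0.5,0.05],[1.4,-1,0.1],[2.1,-1.5,0.15],[2.8,-2,0.2],[3.5,-2.5,0.25],[4.2,-3,0.3],[4.9,-3.5,0.35],[5.6,-4,0.4],[6.3,-4.5,0.45],[7,-5,0.5],[7.7,-5.5,0.55],[8.4,-5.92,0.57]],"fingers":[0.4,0.4,0.4,0.4,0.4,0.4,0.4,0.4,0.4,0.4,0.4,0.4]}' 20
python3 -c "
from h import *
go((.443,.265,.12)); go((.443,.265,.019))"
```

```text
clock: 1.45
tcp_pos: [0.5204, -0.118, 0.2]
eef_rot: [-0.0, 0.707, 0.707, -0.0]
contact_force: [0.5, -1.0, 0.3]
opening: 0.601
gripper_force: 0.0
delta [ 7.66  -1.544  1.601] twist [-0. -0.  0.]
delta [ 7.66  -1.544  3.621] twist [-0. -0.  0.]
```

```bash
python3 -m crank '{"twist":[[0,0,0],[0,0,0],[0,0,0],[0,0,0],[0,0,0],[0,0,0],[0,0,0],[0,0,0],[0,0,0],[0,0,0],[0,0,0],[0,0,0]],"delta_pos":[[0.8,-0.15,0],[1.6,-0.3,0],[2.4,-0.5,0],[3.2,-0.65,0.2],[4,-0.8,0.4],[4.8,-1,0.6],[5.6,-1.1,0.8],[6.4,-1.3,1],[7.2,-1.45,1.2],[7.66,-1.54,1.4],[7.66,-1.54,1.6],[7.66,-1.54,1.6]],"fingers":[0.4,0.4,0.4,0.4,0.4,0.4,0.4,0.4,0.4,0.4,0.4,0.4]}'
python3 -m crank '{"twist":[[0,0,0],[0,0,0],[0,0,0],[0,0,0],[0,0,0],[0,0,0]],"delta_pos":[[0,0,0.5],[0,0,1],[0,0,1.5],[0,0,1.9],[0,0,2.02],[0,0,2.02]],"fingers":[0.4,0.4,0.4,0.4,0.4,0.4]}'
python3 -c "
from h import *
s=camera('side');cv2.imwrite('pics/s1.png',cv2.resize(s['image'][200:400,150:420,::-1],None,fx=2.5,fy=2.5))
go((.443,.245,.019))"
```

```text
clock: 2.65
tcp_pos: [0.4422, 0.2629, 0.119]
eef_rot: [-0.0, 0.707, 0.708, -0.001]
contact_force: [0.4, -0.6, -0.2]
opening: 0.601
gripper_force: 0.0
clock: 3.25
tcp_pos: [0.4431, 0.2622, 0.019]
eef_rot: [-0.0, 0.707, 0.707, -0.001]
contact_force: [-0.1, 1.1, 0.3]
opening: 0.602
gripper_force: 0.0
delta [-0.351 -0.006  0.012] twist [ 0.    0.   -0.01]
```

View pics/s1.png

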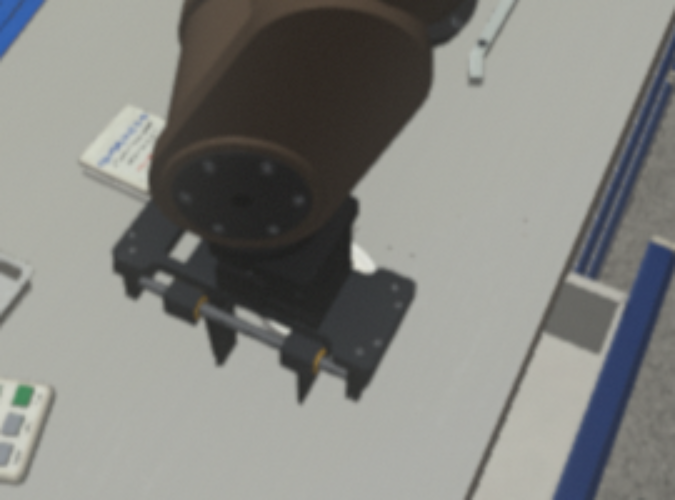

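The fingers stand on the +y side of the dish, clear of it and spread along x. The membrane box is off to the left. I'll start the push slowly.

```bash
python3 -m crank '{"twist":[[0,0,0],[0,0,0],[0,0,0],[0,0,0],[0,0,0],[0,0,0],[0,0,0],[0,0,0],[0,0,0],[0,0,0],[0,0,0],[0,0,0]],"delta_pos":[[-0.05,0,0],[-0.1,0,0],[-0.15,0,0],[-0.2,0,0],[-0.25,0,0],[-0.3,0,0],[-0.35,0,0],[-0.4,0,0],[-0.45,0,0],[-0.5,0,0],[-0.55,0,0],[-0.6,0,0]],"fingers":[0.4,0.4,0.4,0.4,0.4,0.4,0.4,0.4,0.4,0.4,0.4,0.4]}'
python3 -m crank '{"twist":[[0,0,0],[0,0,0],[0,0,0],[0,0,0],[0,0,0],[0,0,0],[0,0,0],[0,0,0],[0,0,0],[0,0,0],[0,0,0],[0,0,0]],"delta_pos":[[-0.08,0.02,0],[-0.16,0.04,0],[-0.24,0.06,0],[-0.32,0.09,0],[-0.4,0.12,0],[-0.48,0.15,0],[-0.56,0.18,0],[-0.64,0.21,0],[-0.72,0.24,0],[-0.8,0.27,0],[-0.88,0.3,0],[-0.96,0.33,0]],"fingers":[0.4,0.4,0.4,0.4,0.4,0.4,0.4,0.4,0.4,0.4,0.4,0.4]}'
cat >> h.py <<'E'
def dish(c,x0,y0,x1,y1,th=155):
    g=cv2.cvtColor(c["image"],cv2.COLOR_RGB2GRAY);m=(g[y0:y1,x0:x1]>th).astype(np.uint8)
    cs,_=cv2.findContours(m,cv2.RETR_EXTERNAL,cv2.CHAIN_APPROX_NONE)
    k=max(cs,key=cv2.contourArea);h=cv2.convexHull(k);return k+np.array([x0,y0]),h+np.array([x0,y0])
E
python3 -c "
from h import *
s=camera('top');i=s['image'];cv2.imwrite('pics/t1.png',cv2.resize(i[150:330,120:390,::-1],None,fx=2.5,fy=2.5))
go((.492,.070,.019));print(proj(s,(.492,.235-.0955,0.015)))"
```

```text
clock: 4.5
tcp_pos: [0.4429, 0.2329, 0.0191]
eef_rot: [0.0, 0.707, 0.707, -0.0]
contact_force: [0.1, -0.5, 0.3]
opening: 0.598
gripper_force: 0.2
clock: 5.7
tcp_pos: [0.4595, 0.1847, 0.0191]
eef_rot: [0.0, 0.707, 0.707, -0.0]
contact_force: [0.3, -0.2, 0.2]
opening: 0.599
gripper_force: 0.2
delta [-2.287e+00  6.460e-01  2.000e-03] twist [ 0.  0. -0.]
[208.95434468 236.22347127]
```

View pics/t1.png

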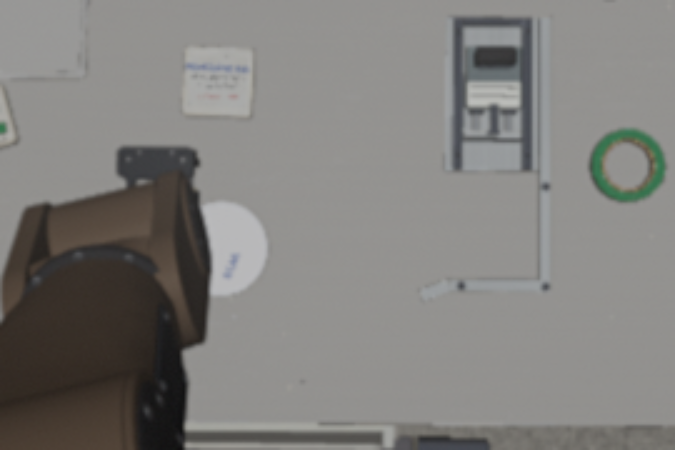

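The dish is cradled in front of the gripper: centre ≈ px (208.5, 249.4), i.e. (0.460, 0.139), 45 mm ahead of the TCP as planned. The holder, box and tape are undisturbed. Continuing the diagonal push.

```bash
for i in 1; do python3 -m crank '{"twist":[[0,0,0],[0,0,0],[0,0,0],[0,0,0],[0,0,0],[0,0,0],[0,0,0],[0,0,0],[0,0,0],[0,0,0],[0,0,0],[0,0,0]],"delta_pos":[[-0.1,0.03,0],[-0.2,0.06,0],[-0.3,0.09,0],[-0.4,0.12,0],[-0.5,0.15,0],[-0.6,0.18,0],[-0.7,0.21,0],[-0.8,0.24,0],[-0.9,0.27,0],[-1,0.3,0],[-1.1,0.33,0],[-1.2,0.36,0]],"fingers":[0.4,0.4,0.4,0.4,0.4,0.4,0.4,0.4,0.4,0.4,0.4,0.4]}';done
python3 -m crank '{"twist":[[0,0,0],[0,0,0],[0,0,0],[0,0,0],[0,0,0],[0,0,0],[0,0,0],[0,0,0],[0,0,0],[0,0,0],[0,0,0],[0,0,0]],"delta_pos":[[-0.1,0.03,0],[-0.2,0.06,0],[-0.3,0.09,0],[-0.4,0.12,0],[-0.5,0.15,0],[-0.6,0.18,0],[-0.7,0.21,0],[-0.8,0.24,0],[-0.9,0.27,0],[-1,0.3,0],[-1.1,0.3,0],[-1.2,0.3,0]],"fingers":[0.4,0.4,0.4,0.4,0.4,0.4,0.4,0.4,0.4,0.4,0.4,0.4]}'
python3 -c "
from h import *
c=camera('top');g=cv2.cvtColor(c['image'],cv2.COLOR_RGB2GRAY)
m=(g>155).astype(np.uint8);m[:200]=0;m[262:]=0;m[:,:215]=0;m[:,300:]=0
n,l,st,_=cv2.connectedComponentsWithStats(m);k=1+st[1:,4].argmax();print(st[k])
v,u=np.nonzero(l==k);x0,x1,y0,y1=u.max(),v.min(),v.max(),0
print('lead y',ray(c,(u.max()+.5,v[u==u.max()].mean()),.015),'rows',ray(c,(u.max(),v.min()-.5),.015)[0],ray(c,(u.max(),v.max()+.5),.015)[0])
go((.492,-.076,.019))"
```

```text
clock: 6.95
tcp_pos: [0.4775, 0.1246, 0.0191]
eef_rot: [0.0, 0.707, 0.707, -0.0]
contact_force: [0.1, -0.2, -0.5]
opening: 0.602
gripper_force: 0.2
clock: 8.15
tcp_pos: [0.4924, 0.0647, 0.0191]
eef_rot: [0.0, 0.707, 0.707, -0.0]
contact_force: [0.4, 0.2, -0.8]
opening: 0.598
gripper_force: 0.2
[262 218  16  37 352]
lead y [ 0.49403599 -0.02682287  0.015     ] rows 0.5390154745083133 0.4492652041563672
delta [-2.803e+00 -7.000e-03  2.000e-03] twist [-0.  0. -0.]
```

Dish is at ≈ (0.494, 0.019). I'll ease it 4 mm toward −x to clear the plate edge, and push most of the way in.

```bash
python3 -m crank '{"twist":[[0,0,0],[0,0,0],[0,0,0],[0,0,0],[0,0,0],[0,0,0],[0,0,0],[0,0,0],[0,0,0],[0,0,0],[0,0,0],[0,0,0]],"delta_pos":[[-0.1,-0.01,0],[-0.2,-0.02,0],[-0.3,-0.03,0],[-0.4,-0.04,0],[-0.5,-0.05,0],[-0.6,-0.06,0],[-0.7,-0.07,0],[-0.8,-0.08,0],[-0.9,-0.08,0],[-1,-0.08,0],[-1.1,-0.08,0],[-1.2,-0.08,0]],"fingers":[0.4,0.4,0.4,0.4,0.4,0.4,0.4,0.4,0.4,0.4,0.4,0.4]}'
python3 -m crank '{"twist":[[0,0,0],[0,0,0],[0,0,0],[0,0,0],[0,0,0],[0,0,0],[0,0,0],[0,0,0],[0,0,0],[0,0,0],[0,0,0],[0,0,0]],"delta_pos":[[-0.1,0,0],[-0.2,0,0],[-0.3,0,0],[-0.4,0,0],[-0.5,0,0],[-0.6,0,0],[-0.7,0,0],[-0.8,0,0],[-0.9,0,0],[-1,0,0],[-1.1,0,0],[-1.2,0,0]],"fingers":[0.4,0.4,0.4,0.4,0.4,0.4,0.4,0.4,0.4,0.4,0.4,0.4]}'
python3 -c "
from h import *
c=camera('top');i=c['image'];cv2.imwrite('pics/t2.png',cv2.resize(i[145:290,250:400,::-1],None,fx=4,fy=4,interpolation=cv2.INTER_CUBIC))
go((.4885,-.0735,.019))"
```

```text
clock: 9.4
tcp_pos: [0.4884, 0.0047, 0.0191]
eef_rot: [0.0, 0.707, 0.707, -0.0]
contact_force: [0.3, 0.4, 0.3]
opening: 0.598
gripper_force: 0.2
clock: 10.6
tcp_pos: [0.4884, -0.0554, 0.0191]
eef_rot: [0.0, 0.707, 0.707, -0.0]
contact_force: [1.2, 0.4, -0.5]
opening: 0.6
gripper_force: 0.2
delta [-0.352 -0.     0.002] twist [ 0.  0. -0.]
```

View pics/t2.png

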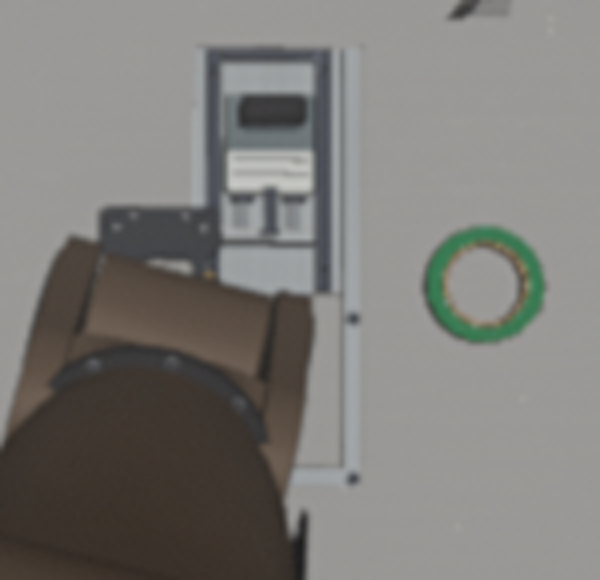

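The arm hides the dish here, with the fence gap still visible on the right. I'll push the last 16 mm in fine steps and watch the force.

```bash
python3 -m crank '{"twist":[[0,0,0],[0,0,0],[0,0,0],[0,0,0],[0,0,0],[0,0,0],[0,0,0],[0,0,0],[0,0,0],[0,0,0],[0,0,0],[0,0,0]],"delta_pos":[[-0.03,0,0],[-0.06,0,0],[-0.09,0,0],[-0.12,0,0],[-0.15,0,0],[-0.18,0,0],[-0.21,0,0],[-0.24,0,0],[-0.26,0,0],[-0.28,0,0],[-0.3,0,0],[-0.3,0,0]],"fingers":[0.4,0.4,0.4,0.4,0.4,0.4,0.4,0.4,0.4,0.4,0.4,0.4]}'
python3 - <<'E'
from h import *
for n,b in(("side",(230,150,380,260)),("wrist",(0,0,560,420))):
    c=camera(n);x0,y0,x1,y1=b;f=600/(x1-x0)
    cv2.imwrite(f'pics/{n}2.png',cv2.resize(c['image'][y0:y1,x0:x1,::-1],None,fx=f,fy=f))
E
```

```text
clock: 11.85
tcp_pos: [0.4884, -0.07, 0.0191]
eef_rot: [0.0, 0.707, 0.707, -0.0]
contact_force: [0.7, 0.4, 0.0]
opening: 0.603
gripper_force: 0.0
```

View pics/wrist2.png

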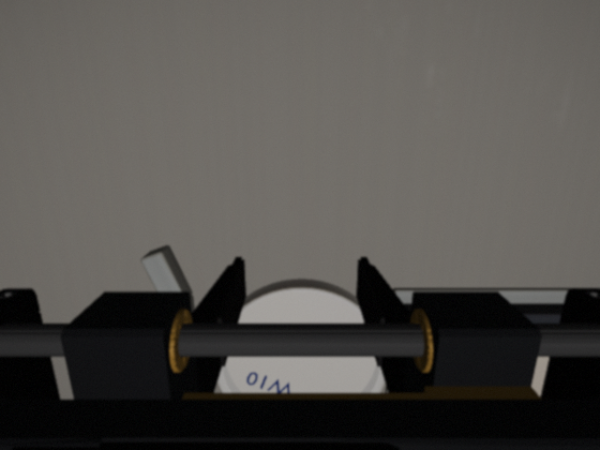

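The wrist view shows the dish still cradled between the fingers, its rim top near (300,282). By calculation it has about 5 mm to go to the fence. I'll creep forward.

```bash
python3 -m crank '{"twist":[[0,0,0],[0,0,0],[0,0,0],[0,0,0],[0,0,0],[0,0,0]],"delta_pos":[[-0.01,0,0],[-0.02,0,0],[-0.03,0,0],[-0.04,0,0],[-0.05,0,0],[-0.05,0,0]],"fingers":[0.4,0.4,0.4,0.4,0.4,0.4]}'
python3 -m crank '{"twist":[[0,0,0],[0,0,0]],"delta_pos":[[-0.01,0,0],[-0.02,0,0]],"fingers":[0.4,0.4]}'
python3 -c "
from h import *
c=camera('top');g=c['image'].astype(int);
for v in (245,250,255): print(g[v,325:346].sum(1)//3)"
```

```text
clock: 12.55
tcp_pos: [0.4884, -0.0725, 0.0191]
eef_rot: [0.0, 0.707, 0.707, -0.0]
contact_force: [-0.7, 0.5, 0.4]
opening: 0.599
gripper_force: 0.1
clock: 12.75
tcp_pos: [0.4884, -0.0735, 0.0191]
eef_rot: [0.0, 0.707, 0.707, -0.0]
contact_force: [1.1, 1.1, 0.4]
opening: 0.596
gripper_force: 0.2
[ 69  58  63  70  71  70  70  69  69  66  66 103 152 165 161 150 149 151
 151 151 152]
[ 49  69  77  78  77  77  76  77  75  74  96 145 162 164 159 149 150 151
 151 151 151]
[ 54  58  75  82  82  81  81  81  80  76 103 152 165 163 159 150 149 151
 151 151 151]
```

```bash
python3 -m crank '{"twist":[[0,0,0],[0,0,0],[0,0,0],[0,0,0],[0,0,0],[0,0,0],[0,0,0],[0,0,0],[0,0,0],[0,0,0],[0,0,0],[0,0,0]],"delta_pos":[[0.1,0,0],[0.3,0,0],[0.6,0,0],[0.9,0,-0.5],[1.3,0,-1],[1.8,0.3,-1.5],[2.4,0.6,-2],[3,0.9,-2.5],[3.5,1.2,-2.6],[3.8,1.2,-2.6],[4,1.2,-2.6],[4,1.2,-2.6]],"fingers":[0.4,0.4,0.4,0.4,0.4,0.4,0.4,0.4,0.4,0.4,0.4,0.4]}'
python3 - <<'E'
from h import *
c=camera('top');i=c['image'];cv2.imwrite('pics/t3.png',cv2.resize(i[145:290,260:400,::-1],None,fx=4,fy=4,interpolation=cv2.INTER_CUBIC))
g=cv2.cvtColor(i,cv2.COLOR_RGB2GRAY)
for th in(150,158,165):
    m=(g>th).astype(np.uint8);m[:215]=0;m[259:]=0;m[:,:285]=0;m[:,334:]=0
    n,l,st,_=cv2.connectedComponentsWithStats(m);k=1+st[1:,4].argmax()
    cs,_=cv2.findContours((l==k).astype(np.uint8),0,1);(eu,ev),ax,_=cv2.fitEllipse(cs[0])
    X=ray(c,(eu,ev),.015);print(th,st[k],eu,ev,ax,X,"frame",X[:2]-[.480,-.121])
E
```

```text
clock: 14.0
tcp_pos: [0.5471, 0.1275, 0.1483]
eef_rot: [-0.001, 0.707, 0.708, -0.001]
contact_force: [-0.0, 0.7, -0.4]
opening: 0.601
gripper_force: 0.0
150 [ 285  215   49   44 1703] 308.76324462890625 238.04481506347656 (48.0868034362793, 54.89763641357422) [ 0.48975807 -0.10276206  0.015     ] frame [0.00975807 0.01823794]
158 [ 296  219   38   39 1137] 314.8946838378906 237.8498992919922 (37.01768112182617, 37.68632125854492) [ 0.4903643  -0.11764845  0.015     ] frame [0.0103643  0.00335155]
165 [ 297  219   37   38 1093] 314.8415222167969 237.8155517578125 (36.55498504638672, 36.802574157714844) [ 0.49044644 -0.11751902  0.015     ] frame [0.01044644 0.00348098]
```

View pics/t3.png

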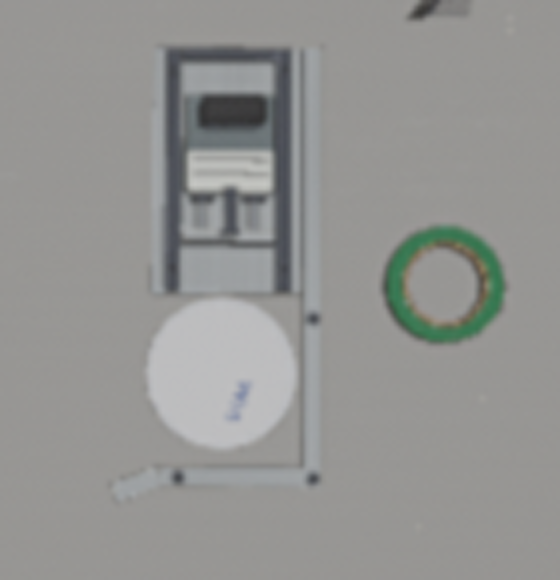

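The dish sits at frame (≈+10, ≈+3) mm. The image shows a gap of about 1 px (≈3 mm) between the rim (crop x 296) and the fence (301). I'll nudge it about 2 mm further for margin.

```bash
python3 -m crank '{"twist":[[0,0,0],[0,0,0],[0,0,0],[0,0,0],[0,0,0],[0,0,0],[0,0,0],[0,0,0],[0,0,0],[0,0,0],[0,0,0],[0,0,0]],"delta_pos":[[-0.3,-0.1,0.1],[-0.9,-0.3,0.1],[-1.6,-0.6,0.4],[-2.3,-0.9,1],[-2.9,-1.2,1.6],[-3.3,-1.2,2.1],[-3.5,-1.2,2.5],[-3.6,-1.2,2.6],[-3.7,-1.2,2.6],[-3.8,-1.2,2.6],[-3.87,-1.2,2.6],[-3.9,-1.2,2.6]],"fingers":[0.4,0.4,0.4,0.4,0.4,0.4,0.4,0.4,0.4,0.4,0.4,0.4]}'
python3 -c "
from h import *
go((.4885,-.0757,.019))"
```

```text
clock: 15.25
tcp_pos: [0.4887, -0.0686, 0.0199]
eef_rot: [0.001, 0.707, 0.707, 0.0]
contact_force: [0.0, 0.4, 0.0]
opening: 0.599
gripper_force: 0.0
delta [-0.141 -0.004  0.018] twist [0.01 0.   0.  ]
```

```bash
python3 -m crank '{"twist":[[0,0,0],[0,0,0],[0,0,0],[0,0,0],[0,0,0],[0,0,0]],"delta_pos":[[-0.03,0,0],[-0.06,0,0],[-0.09,0,0],[-0.1,0,0],[-0.11,0,0],[-0.11,0,0]],"fingers":[0.4,0.4,0.4,0.4,0.4,0.4]}'
python3 -m crank '{"twist":[[0,0,0],[0,0,0],[0,0,0]],"delta_pos":[[-0.01,0,0],[-0.02,0,0],[-0.03,0,0]],"fingers":[0.4,0.4,0.4]}'
python3 -c "
from h import *
print(np.mean([(camera('top'),read_state()['contact_force'])[1] for _ in range(4)],0))"
```

```text
clock: 15.85
tcp_pos: [0.4884, -0.0739, 0.0191]
eef_rot: [0.0, 0.707, 0.707, -0.0]
contact_force: [-0.7, 0.8, 0.8]
opening: 0.597
gripper_force: 0.2
clock: 16.15
tcp_pos: [0.4884, -0.0755, 0.0191]
eef_rot: [0.0, 0.707, 0.707, -0.0]
contact_force: [0.3, 0.5, -0.5]
opening: 0.603
gripper_force: 0.2
[-0.0468834   0.47356039  0.22235244]
```

```bash
python3 - <<'E'
from h import *
c=camera('top')
for u,v in((260+198/4,145+93/4),(260+270/4,145+93/4),(260+234/4,145+130/4)):print(ray(c,(u-.4,v-.4),.058))
E
python3 -m crank '{"twist":[[0,0,0],[0,0,0],[0,0,0],[0,0,0],[0,0,0],[0,0,0],[0,0,0],[0,0,0],[0,0,0],[0,0,0],[0,0,0],[0,0,0]],"delta_pos":[[0.1,0,0],[0.3,0,0],[0.6,0,0],[0.8,0,-0.5],[0.8,0,-1.2],[0.8,0.3,-2],[0.6,0.9,-2.2],[0.2,1.5,-2.2],[-0.2,2.1,-2.2],[-0.6,2.7,-2.2],[-0.91,3.17,-2.2],[-0.91,3.17,-2.2]],"fingers":[0.4,0.4,0.4,0.4,0.4,0.4,0.4,0.4,0.4,0.4,0.4,0.4]}' 20
python3 - <<'E'
from h import *
c=camera('side')
cv2.imwrite('pics/s3.png',cv2.resize(c['image'][130:250,210:370,::-1],None,fx=4.5,fy=4.5,interpolation=cv2.INTER_CUBIC))
for n,p in dict(gripc=(.649,-.121,.047),gtopF=(.640,-.121,.058),gtopB=(.658,-.121,.058)).items():
    print(n,(proj(c,p)-[210,130])*4.5)
E
```

```text
[ 0.65502339 -0.10028199  0.058     ]
[ 0.65542691 -0.14297002  0.058     ]
[ 0.63313107 -0.12170312  0.058     ]
clock: 17.6
tcp_pos: [0.6489, -0.1212, 0.1285]
eef_rot: [0.001, 0.707, 0.707, 0.0]
contact_force: [-1.2, 0.2, 0.2]
opening: 0.601
gripper_force: 0.0
gripc [211.71072204 164.57265669]
gtopF [226.9911886  152.70254979]
gtopB [195.56503471 142.47779402]
```

View pics/s3.png

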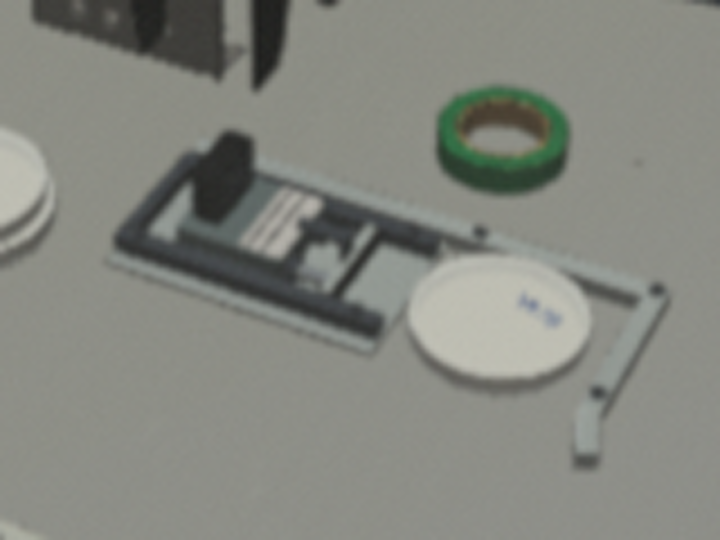

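The side view shows the fingers above and behind, the grip top near (225,147) in the crop, a few mm forward of the zero position, and the dish by the fence. Descending onto the grip centred at x ≈ 0.645.

```bash
python3 -m crank '{"twist":[[0,0,0],[0,0,0],[0,0,0],[0,0,0],[0,0,0],[0,0,0],[0,0,0],[0,0,0]],"delta_pos":[[0,-0.08,0],[0,-0.08,0.4],[0,-0.08,0.8],[0,-0.08,1.2],[0,-0.08,1.45],[0,-0.08,1.53],[0,-0.08,1.53],[0,-0.08,1.53]],"fingers":[0.4,0.4,0.4,0.4,0.4,0.4,0.4,0.4]}' 6
python3 -m crank '{"twist":[[0,0,0],[0,0,0],[0,0,0],[0,0,0],[0,0,0],[0,0,0],[0,0,0],[0,0,0],[0,0,0],[0,0,0]],"delta_pos":[[0,0,0],[0,0,0],[0,0,0],[0,0,0],[0,0,0],[0,0,0],[0,0,0],[0,0,0],[0,0,0],[0,0,0]],"fingers":[0.5,0.55,0.6,0.65,0.7,0.75,0.8,0.85,0.9,0.9]}' 6
```

```text
clock: 18.45
tcp_pos: [0.6431, -0.1208, 0.0535]
eef_rot: [0.001, 0.707, 0.707, 0.0]
contact_force: [-0.1, -0.0, -0.1]
opening: 0.6
gripper_force: 0.0
clock: 19.45
tcp_pos: [0.6438, -0.121, 0.0527]
eef_rot: [0.001, 0.707, 0.707, 0.001]
contact_force: [4.7, 0.2, -2.5]
opening: 0.186
gripper_force: 6.0
```

Grasped, with an opening of 17.7 mm matching the 18 mm block. Firming the grip and pulling the first part.

```bash
python3 -m crank '{"twist":[[0,0,0],[0,0,0],[0,0,0],[0,0,0],[0,0,0],[0,0,0],[0,0,0],[0,0,0],[0,0,0],[0,0,0],[0,0,0],[0,0,0]],"delta_pos":[[0,0,0],[0,0,0],[0,-0.06,0],[0,-0.12,0],[0,-0.18,0],[0,-0.24,0],[0,-0.3,0],[0,-0.36,0],[0,-0.42,0],[0,-0.48,0],[0,-0.54,0],[0,-0.54,0]],"fingers":[0.9,0.9,0.9,0.9,0.9,0.9,0.9,0.9,0.9,0.9,0.9,0.9]}' 25
python3 -c "
from h import *
c=camera('side');cv2.imwrite('pics/s4.png',cv2.resize(c['image'][130:250,210:370,::-1],None,fx=4.5,fy=4.5,interpolation=cv2.INTER_CUBIC))"
```

```text
clock: 20.65
tcp_pos: [0.617, -0.121, 0.0527]
eef_rot: [0.001, 0.707, 0.707, 0.001]
contact_force: [6.7, 0.5, -4.5]
opening: 0.188
gripper_force: 25.0
```

```bash
python3 -m crank '{"twist":[[0,0,0],[0,0,0],[0,0,0],[0,0,0],[0,0,0],[0,0,0],[0,0,0],[0,0,0],[0,0,0],[0,0,0],[0,0,0]],"delta_pos":[[0,-0.03,0],[0,-0.07,0],[0,-0.11,0],[0,-0.15,0],[0,-0.19,0],[0,-0.23,0],[0,-0.27,0],[0,-0.31,0],[0,-0.34,0],[0,-0.36,0],[0,-0.36,0]],"fingers":[0.9,0.9,0.9,0.9,0.9,0.9,0.9,0.9,0.9,0.9,0.9]}' 25
cat >> h.py <<'E'
def sdish():
    c=camera("side");g=cv2.cvtColor(c["image"],cv2.COLOR_RGB2GRAY)
    for th in(165,180):
        m=(g>th).astype(np.uint8);m[:180]=0;m[225:]=0;m[:,:285]=0;m[:,360:]=0
        n,l,st,_=cv2.connectedComponentsWithStats(m);k=1+st[1:,4].argmax()
        cs,_=cv2.findContours((l==k).astype(np.uint8),0,1);(eu,ev),ax,_=cv2.fitEllipse(cv2.convexHull(cs[0]))
        print(th,st[k],ax,"frame",(ray(c,(eu,ev),.013)-[.480,-.121,0])[:2])
E
python3 -c "
from h import *
sdish()"
```

```text
clock: 21.8
tcp_pos: [0.5994, -0.121, 0.0527]
eef_rot: [0.001, 0.707, 0.707, 0.001]
contact_force: [7.9, 1.2, -5.6]
opening: 0.187
gripper_force: 25.0
165 [305 188  41  28 866] (27.480422973632812, 39.97114944458008) frame [-0.00288521  0.00142264]
180 [306 189  40  26 783] (26.185771942138672, 39.30268859863281) frame [-0.00273814  0.00117721]
```

The dish is seated and near the side fence (y ≈ +1 mm). Pulling 6.5 mm more, then checking the gauge.

```bash
python3 -m crank '{"twist":[[0,0,0],[0,0,0],[0,0,0],[0,0,0],[0,0,0],[0,0,0]],"delta_pos":[[0,-0.03,0],[0,-0.06,0],[0,-0.09,0],[0,-0.12,0],[0,-0.13,0],[0,-0.13,0]],"fingers":[0.9,0.9,0.9,0.9,0.9,0.9]}' 25
python3 -m crank '{"twist":[[0,0,0],[0,0,0],[0,0,0],[0,0,0],[0,0,0],[0,0,0],[0,0,0]],"delta_pos":[[0,0,0],[0,0,0],[0,0,0],[0,0,0],[0,0,0],[0,0,0],[0,0,0]],"fingers":[0.75,0.7,0.65,0.6,0.55,0.55,0.55]}' 25
python3 -m crank '{"twist":[[0,0,0],[0,0,0],[0,0,0],[0,0,0],[0,0,0],[0,0,0],[0,0,0],[0,0,0],[0,0,0],[0,0,0]],"delta_pos":[[0,0,-0.2],[0,0,-0.6],[0,0,-1.2],[0.6,0,-2],[1.4,0,-2.4],[2.2,0,-2.4],[3,0,-2.4],[3.8,0,-2.4],[4.4,0,-2.4],[4.4,0,-2.4]],"fingers":[0.55,0.55,0.55,0.55,0.55,0.55,0.55,0.55,0.55,0.55]}' 25
python3 - <<'E'
from h import *
sdish()
c=camera('top');a=cv2.resize(c['image'][160:275,270:350,::-1],None,fx=5,fy=5,interpolation=cv2.INTER_CUBIC)
s=camera('side');b=cv2.resize(s['image'][155:215,245:325,::-1],None,fx=5,fy=5,interpolation=cv2.INTER_CUBIC)
o=np.zeros((575,800,3),np.uint8);o[:,:400]=a;o[:300,400:]=b;cv2.imwrite('pics/fin.png',o)
E
```

```text
clock: 22.45
tcp_pos: [0.5931, -0.121, 0.0527]
eef_rot: [0.002, 0.707, 0.707, 0.001]
contact_force: [9.0, 1.1, -6.6]
opening: 0.186
gripper_force: 25.0
clock: 23.15
tcp_pos: [0.5914, -0.1209, 0.0526]
eef_rot: [0.0, 0.707, 0.707, -0.0]
contact_force: [-0.9, 0.4, -0.8]
opening: 0.452
gripper_force: 0.0
clock: 24.15
tcp_pos: [0.591, 0.1023, 0.1734]
eef_rot: [0.0, 0.706, 0.708, 0.0]
contact_force: [-0.8, -0.5, 0.2]
opening: 0.447
gripper_force: 0.0
165 [306 189  39  26 690] (25.823667526245117, 38.60612487792969) frame [-0.00298881  0.00135478]Traceback (most recent call last):
  File "<stdin>", line 2, in <module>
  File "h.py", line 22, in sdish
    n,l,st,_=cv2.connectedComponentsWithStats(m);k=1+st[1:,4].argmax()
                                                     ~~~~~~~~~~~~~~~^^
ValueError: attempt to get argmax of an empty sequence
```

```bash
python3 - <<'E'
from h import *
c=camera('top');a=cv2.resize(c['image'][160:275,270:350,::-1],None,fx=5,fy=5,interpolation=cv2.INTER_CUBIC)
s=camera('side');b=cv2.resize(s['image'][155:215,245:325,::-1],None,fx=5,fy=5,interpolation=cv2.INTER_CUBIC)
o=np.zeros((575,800,3),np.uint8);o[:,:400]=a;o[:300,400:]=b;cv2.imwrite('pics/fin.png',o)
E
```

View pics/fin.png

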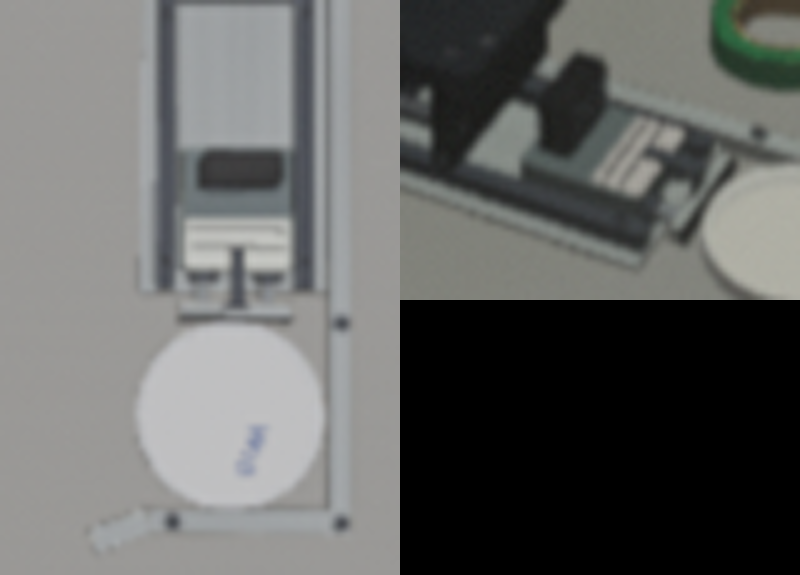

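The dish is seated in the corner and the pad is in contact. The tongue tip at crop y≈247 is right about at the first line (≈246), with the second at ≈229, so the gauge reads about 8 mm. I'll measure it with profiles, then pull about 4 mm more.

```bash
python3 - <<'E'
from h import *
I=[camera('top')['image'].astype(float).mean(2) for _ in range(8)];g=np.mean(I,0)
print("rows 198..224");print("scale L",g[198:224,309:313].mean(1).round().astype(int));print("tongue",g[198:224,316:319].mean(1).round().astype(int));print("scale R",g[198:224,322:326].mean(1).round().astype(int))
c=camera('top');g=c['image'].max(2)
m=(g<60).astype(np.uint8);m[:188]=0;m[199:]=0;m[:,:305]=0;m[:,330:]=0
x,y,w,h=cv2.boundingRect(m);print(x,y,w,h,ray(c,(x+w/2-.5,y-.5),.058))
go((.5935,-.121,.0527));go((.5935,-.121,.14))
E
```

```text
rows 198..224
scale L [102 114 116 114 116 144 174 165 181 190 175 169 185 194 192 161 110  88
 115 139 140 142 154 159 137  97]
tongue [ 94 112 116 115 117 145 174 165 181 191 172 129 105 106 107 100  93  96
  98  98  93  93  89 109 144 123]
scale R [102 115 117 115 117 145 175 164 176 192 188 165 179 193 193 173 125  88
 103 131 135 138 148 162 163 122]
310 192 16 5 [ 0.59883647 -0.12040658  0.058     ]
delta [-4.394  0.044  2.398] twist [-0.  0. -0.]
delta [-4.394  0.044  0.652] twist [-0.  0. -0.]
```

Gauge ≈ 8.3 mm: inside the limits but close to the first line. I'll regrip and pull 4 mm more to centre it.

```bash
python3 -m crank '{"twist":[[0,0,0],[0,0,0],[0,0,0],[0,0,0],[0,0,0],[0,0,0],[0,0,0],[0,0,0],[0,0,0],[0,0,0],[0,0,0],[0,0,0]],"delta_pos":[[-0.6,0.04,0],[-1.4,0.04,0],[-2.2,0.04,0],[-3,0.04,0],[-3.8,0.04,0],[-4.4,0.04,0],[-4.4,0.04,0],[-4.4,0.04,0.8],[-4.4,0.04,1.5],[-4.4,0.04,2.1],[-4.4,0.04,2.4],[-4.4,0.04,2.4]],"fingers":[0.4,0.4,0.4,0.4,0.4,0.4,0.4,0.4,0.4,0.4,0.4,0.4]}' 6
python3 -m crank '{"twist":[[0,0,0],[0,0,0],[0,0,0],[0,0,0],[0,0,0],[0,0,0],[0,0,0],[0,0,0],[0,0,0]],"delta_pos":[[0,0,0],[0,0,0],[0,0,0],[0,0,0],[0,0,0],[0,0,0],[0,0,0],[0,0,0],[0,0,0]],"fingers":[0.5,0.6,0.65,0.7,0.75,0.8,0.85,0.9,0.9]}' 6
python3 -m crank '{"twist":[[0,0,0],[0,0,0],[0,0,0]],"delta_pos":[[0,0,0],[0,0,0],[0,0,0]],"fingers":[0.9,0.9,0.9]}' 25
```

```text
clock: 25.95
tcp_pos: [0.5927, -0.1202, 0.0511]
eef_rot: [-0.001, 0.707, 0.707, -0.001]
contact_force: [-1.0, 0.2, 0.2]
opening: 0.6
gripper_force: 0.0
clock: 26.85
tcp_pos: [0.5933, -0.121, 0.0528]
eef_rot: [-0.0, 0.707, 0.707, -0.0]
contact_force: [-2.2, -1.2, 4.0]
opening: 0.185
gripper_force: 6.0
clock: 27.15
tcp_pos: [0.5933, -0.121, 0.0527]
eef_rot: [0.0, 0.707, 0.707, -0.0]
contact_force: [-2.2, -1.3, 5.1]
opening: 0.184
gripper_force: 25.0
```

```bash
python3 -m crank '{"twist":[[0,0,0],[0,0,0],[0,0,0],[0,0,0],[0,0,0]],"delta_pos":[[0,-0.03,0],[0,-0.05,0],[0,-0.07,0],[0,-0.08,0],[0,-0.08,0]],"fingers":[0.9,0.9,0.9,0.9,0.9]}' 25
```

```text
clock: 27.65
tcp_pos: [0.5916, -0.121, 0.0528]
eef_rot: [0.002, 0.707, 0.707, 0.001]
contact_force: [10.1, 1.3, -2.6]
opening: 0.183
gripper_force: 25.0
```

```bash
python3 -m crank '{"twist":[[0,0,0],[0,0,0],[0,0,0],[0,0,0]],"delta_pos":[[0,-0.02,0],[0,-0.035,0],[0,-0.045,0],[0,-0.045,0]],"fingers":[0.9,0.9,0.9,0.9]}' 25
python3 -m crank '{"twist":[[0,0,0],[0,0,0],[0,0,0],[0,0,0],[0,0,0],[0,0,0]],"delta_pos":[[0,0,0],[0,0,0],[0,0,0],[0,0,0],[0,0,0],[0,0,0]],"fingers":[0.75,0.7,0.65,0.6,0.55,0.55]}' 25
python3 -m crank '{"twist":[[0,0,0],[0,0,0],[0,0,0],[0,0,0],[0,0,0],[0,0,0],[0,0,0],[0,0,0],[0,0,0],[0,0,0],[0,0,0]],"delta_pos":[[0,0,-0.2],[0,0,-0.6],[0,0,-1.2],[0.6,0,-2],[1.4,0,-2.4],[2.2,0,-2.4],[3,0,-2.4],[3.8,0,-2.4],[4.4,0,-2.4],[4.4,0,-2.4],[4.4,0,-2.4]],"fingers":[0.55,0.55,0.55,0.55,0.55,0.55,0.55,0.55,0.55,0.55,0.55]}' 25
python3 - <<'E'
from h import *
g=np.mean([camera('top')['image'].astype(float).mean(2) for _ in range(8)],0)
print("scale L",g[198:224,309:313].mean(1).round().astype(int));print("tongue",g[198:224,316:319].mean(1).round().astype(int))
c=camera('top');gg=cv2.cvtColor(c['image'],cv2.COLOR_RGB2GRAY)
m=(gg>165).astype(np.uint8);m[:222]=0;m[262:]=0;m[:,:285]=0;m[:,336:]=0
n,l,st,_=cv2.connectedComponentsWithStats(m);k=1+st[1:,4].argmax()
cs,_=cv2.findContours((l==k).astype(np.uint8),0,1);(eu,ev),ax,_=cv2.fitEllipse(cs[0])
print(st[k],ax,ray(c,(eu,ev),.015)-[.480,-.121,0])
E
```

```text
clock: 28.05
tcp_pos: [0.5894, -0.121, 0.0528]
eef_rot: [0.002, 0.707, 0.707, 0.002]
contact_force: [11.7, 2.1, -3.8]
opening: 0.188
gripper_force: 25.0
clock: 28.65
tcp_pos: [0.5871, -0.121, 0.0526]
eef_rot: [0.0, 0.707, 0.707, -0.0]
contact_force: [0.4, 0.5, 0.3]
opening: 0.447
gripper_force: 0.0
clock: 29.75
tcp_pos: [0.587, 0.0994, 0.1732]
eef_rot: [0.0, 0.707, 0.708, 0.0]
contact_force: [-0.6, -0.6, 0.3]
opening: 0.452
gripper_force: 0.0
scale L [ 64  81 108 116 116 113 126 168 182 166 181 186 165 179 192 195 190 145
  93  95 126 142 153 158 137  98]
tongue [ 56  78 107 116 115 113 127 168 183 167 175 155 114 102 106 108 106  97
  96  97  94  93  89 108 145 123]
[ 297  225   38   37 1099] (36.378292083740234, 37.04102325439453) [-0.00119203  0.00149169  0.015     ]
```

The tip now sits between the lines (lines at rows 207 and 210.2, tip ≈ 209.2), giving a gauge of about 10–12 mm. The dish is at frame (−1, +1.5) mm and the robot is clear.

```bash
python3 -c "
from cell import *
print(sign_off())"
```

```text
the job is handed in; nothing more can be done
None
```

The job is handed in, with no verdict returned: by my last measurements the dish sits in the holder's corner about 1.5 mm off its seat mark, clamped with the gauge at about 10–12 mm between its lines, and the robot is clear of everything.

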